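# Close the keyed lid of a supply canister

### The job

The round lid of the canister is standing proud because its notch is not over the red key. Without gripping anything, push the yellow stud round with a fingertip, gently, until the notch stands over the key, then press the lid fully home at its white centre cap without forcing it. Leave the carton, the bottle and the tape roll where they are.

Things in the scene. Friction and masses are not known exactly. Their poses are not given: they have to be found in the camera images.
- canister: Cream round canister fixed to the counter, 144 mm across at its foot, 132 mm at its flat rim, which is 90 mm above the counter; origin at the centre of its underside, z up. The captive lid turns about this vertical axis. Its own +x axis points from the axis to the red key.
- key (a point): Centre of the top of the red key: a rounded radial rib 8 mm wide on the canister's rim, fixed, reaching 46 to 72 mm from the axis and 8.5 mm above the rim; a red stripe runs from it down the outside of the canister, and its outer end shows past the lid's edge from above. This point is 56 mm from the axis.
- notch (a point): Point on the lid's top face in the middle of its notch, 56 mm from the axis. The notch is a slot 15 mm wide, open at the lid's edge and 21 mm deep radially; a short white line on the lid points to it. The lid goes down only when the notch is over the key (within about 3.5 mm to either side).
- stud: Yellow round stud standing on the lid, 16 mm diameter, 25 mm tall, 44 mm from the axis, opposite the notch; origin at the centre of its foot, on the lid's top face. About 2 N sideways at the stud turns the lid, either way and without end stop; it stays where it is left. Neither squeeze it nor shove it hard (over 30 N fails).
- cap (a point): Centre of the top of the white cap in the middle of the lid, 30 mm diameter, standing 6 mm above the lid's top face. The place to press.
- lid (a joint): Turning angle of the navy lid (124 mm diameter, 9 mm thick), rad, counter-clockwise seen from above is positive; 0 (or a whole turn) when the notch is over the key.
- lid_press (a joint): How far the lid has been pressed down, m: 0 standing proud (its underside 10 mm above the rim, top face 109 mm above the counter), 0.010 fully home on the rim. It needs about 6 N, has no spring and stays where it is left; if out of line it lands on the key at about 0.0015 and resists, giving only a few mm more under a hard press. Over 50 N on the lid fails. The lid is captive and cannot be lifted off.
- carton_mid (a point): Centre of a loose white dressing carton, 60 x 100 x 55 mm; a bystander.
- bottle_mid (a point): Centre (half-way up) of a loose upright amber bottle, 48 mm diameter, 105 mm tall; a bystander.
- tape_mid (a point): Centre of a loose roll of tape lying flat, 72 mm outer diameter, 25 mm high; a bystander.
Things that resemble listed ones, but are neither listed nor needed, are in the scene too. Of the things like the canister, leave any that is orange, pink or turquoise; of the rest the larger one is meant.

How it is judged:
By the outcome, as a careful person would: the job done as asked, in the order asked, and still so for the second after the job is handed in, with the robot touching nothing.
It also fails if it takes over 72 s, if anything falls off the work surface, if the arm or the gripper's body presses on something with over 40 N, if the wrist force passes 120 N, or if a joint passes its speed limit or range.

### The arm

A 6-joint arm with a two-finger parallel gripper is mounted at the origin on the work surface. World frame = base frame: x ahead of the robot, y to its left, z up, the work surface at z = 0. Lengths are in m, angles in rad, forces in N, time in s.
With the tool pointing down it reaches from about 0.25 to 0.8 m from the base axis. Payload 3.9 kg.
Tool frame: the origin (TCP) lies midway between the tips of the shut fingers; the grasp point (between the pads) lies 19 mm behind it; z points along the fingers, y is the direction in which the jaws open and shut (so a half turn about z gives the same grasp; the last joint's range is limited). The gripper opens to 85 mm and grips with 20 to 120 N. Pads are 22 mm wide; open, the fingers measure 114 mm over their backs; the gripper's body (76 mm by 85 mm) begins 54 mm behind the grasp point. The pads swing forward as they close: fully open they stand 13 mm farther back than shut.
Start: joints at [-1.207, 0.26, -0.138, 1.173, 0, 1.571], TCP at [0.187, -0.491, 0.231] pointing down, gripper open.
Joint ranges: [-2.78, 2.78], [-0.83, 1.72], [-1.28, 1.37], [-1.9, 2.12], [-1.57, 1.48], [-3.14, 3.14]. Speed limits (rad/s): [2.57, 2.57, 3.14, 3.14, 3.14, 3.14].

### API

Orientations are given as a unit quaternion [w, x, y, z].
In Python, from bench import * gives the robot as it stands.
- The arm moves only by the tool drive_tool, never from a script. Its argument "plan" is a list that holds one entry, the list of rows, each a list of 7 numbers: the shift along the tool's x, y, z in mm, then the turn, a rotation vector about the tool's x, y, z in units of 5 degrees (1.0 is 5 degrees), then the opening, from 0 (shut) to 1 (fully open). A call has 1 to 10 rows; each row is the pose to reach, as a shift and turn from the pose commanded when the call began, along the tool's axes at that moment; what a row does not reach only later rows make up. A row lasts 1/10 s, in which the tool goes at most 50 mm and 8.59 degrees, less where a joint would pass 70% of its speed; a pose out of reach is approached as far as the arm can. A call with a gripper value outside its range is refused whole. The fingers move at their own pace and stop on an object; "squeeze" is the grip in N (left out, the last holds). Time passes only in rows, so rows that repeat a pose let the fingers close. It gives the time, the measured TCP pose, the force and the opening at its end, in the units of the state.
- sense(): the state, without advancing time (a new reading comes with each control period).
- grab_frame(name): name is "scene" or "top" or "wrist"; returns a dict with "frame" (420x560x3 uint8, blue, green, red), "mtx" (3x3 intrinsics, pixels), "k1" (the pictures are not rectified: a ray, as slopes to the right and down, at radius r is drawn at 1 + k1 r^2 times it, then the intrinsics apply), "pose" (4x4, takes a point from camera to world coordinates); the wrist camera has in their place "hand_eye" (4x4, takes a point from camera to tool coordinates, whose origin is the TCP and whose axes are the flange's). Camera axes: x right, y up, looking along -z (the intrinsics and any distortion apply to the point x, -y, -z); pixel columns grow to the right and rows downward; lengths in m; the calibration is good to about 2 mm. A picture is of the moment at which its call begins: read the wrist's pose just before it. There is no depth.
- finish_job(): hands the job in, once; it reports no verdict.
The state is a dict: "clock": time; "joint_pos": joint angles; "qvel": joint speeds; "joint_torque": joint torques, N m; "ee_pos": TCP position; "tcp_rot": TCP orientation; "wrist_force": force on the tool from outside, world axes, zero at the start; "torque": the same for the moment, N m; "opening": finger opening in m.
Only numpy, scipy, OpenCV 4.12 (cv2) and the standard library are available. Lean on these libraries where they do the work, as an engineer would, in place of code of your own. Each camera call takes 0.05 s, during which the arm holds its last target.

## Working session

There is one attempt and no reset: what is moved stays moved. The work goes in short steps, Python scripts to look and compute and a tool call to move; the robot and the scene stay as the last step left them, time stands still between calls to the robot, and variables do not carry over. Pictures are saved under pics/ and viewed, and the job is handed in when it is done.

Besides the shell and the picture viewer there is one more tool, called after "Call:" as name(argument=value, ...), one argument or row to a line, values as JSON. drive_tool: Moves the arm, as the interface text tells. Its arguments: {"type":"object","properties":{"plan":{"type":"array"},"squeeze":{"type":"number"}},"required":["plan"]}

```bash
mkdir -p pics
cat > h.py <<'E'
from bench import *
import numpy as np, cv2
def save(name,fn):
    s=sense(); g=grab_frame(name); cv2.imwrite('pics/'+fn,g['frame']); 
    np.savez('pics/'+fn[:-4]+'.npz',mtx=g['mtx'],k1=g['k1'],pose=g.get('pose',np.eye(4)),he=g.get('hand_eye',np.eye(4)),p=s['ee_pos'],q=s['tcp_rot'],frame=g['frame'])
def load(fn):
    d=dict(np.load('pics/'+fn+'.npz'))
    if not np.allclose(d['he'],np.eye(4)):
        from scipy.spatial.transform import Rotation as R
        T=np.eye(4); q=d['q']; T[:3,:3]=R.from_quat([q[1],q[2],q[3],q[0]]).as_matrix(); T[:3,3]=d['p']; d['pose']=T@d['he']
    return d
def ray(d,uv):
    K=d['mtx']; k=float(d['k1'])
    p=cv2.undistortPoints(np.array(uv,float).reshape(-1,1,2),K,np.array([k,0,0,0,0.])).reshape(-1,2)
    v=np.c_[p[:,0],-p[:,1],-np.ones(len(p))]@d['pose'][:3,:3].T
    return d['pose'][:3,3],v
def onz(d,uv,z):
    o,v=ray(d,uv); t=(z-o[2])/v[:,2]; return o+v*t[:,None]
E
python3 - <<'E'
from h import *
print(sense())
save('scene','s0.png');save('top','t0.png');save('wrist','w0.png')
for n in 's0','t0':
    d=load(n);print(d['mtx'],d['k1'],d['pose'])
E
```

```text
{'clock': 0.0, 'joint_pos': array([-1.20700753e+00,  2.60679790e-01, -1.39392408e-01,  1.17269854e+00,
        1.05409587e-05,  1.57079161e+00]), 'qvel': array([-0.00021933, -0.00234618,  0.00168292,  0.00016906,  0.00050393,
        0.00178659]), 'joint_torque': array([-7.53580571e-04, -4.05675995e+01,  2.53923637e+01,  1.84673164e-02,
       -2.34918471e-04,  7.26892722e-06]), 'ee_pos': array([ 0.1865611 , -0.48999348,  0.23045829]), 'tcp_rot': array([-9.71873311e-04,  9.83501869e-01,  1.80895269e-01, -1.73392814e-04]), 'wrist_force': array([-0.36426767, -0.52015921, -0.57475169]), 'torque': array([-0.02597671, -0.0085038 ,  0.01731016]), 'opening': 0.08518963611821558}
[[426.55282205   0.         280.86517907]
 [  0.         426.55282205 205.03509501]
 [  0.           0.           1.        ]] -0.06106622055688373 [[-0.72429352 -0.40600893  0.55727519  1.07038433]
 [ 0.68948709 -0.42352171  0.58756865  0.49038753]
 [-0.00253997  0.80980622  0.58669195  0.63155285]
 [ 0.          0.          0.          1.        ]]
[[465.29183087   0.         279.94604104]
 [  0.         465.29183087 212.3665478 ]
 [  0.           0.           1.        ]] -0.0565103677380327 [[-0.0066304   0.98960126 -0.14368504  0.43706657]
 [-0.99997116 -0.00602946  0.0046174  -0.01804647]
 [ 0.00370305  0.14371151  0.9896127   1.14855014]
 [ 0.          0.          0.          1.        ]]
```

View pics/s0.png

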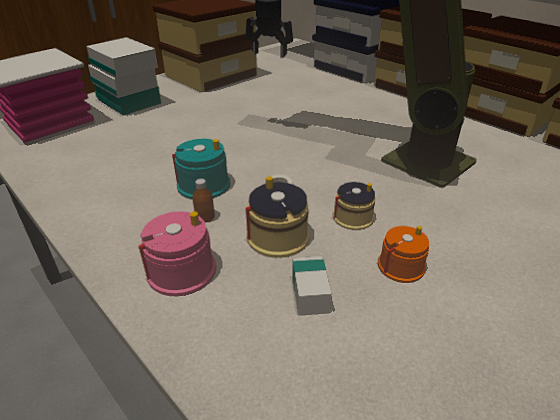

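View pics/t0.png

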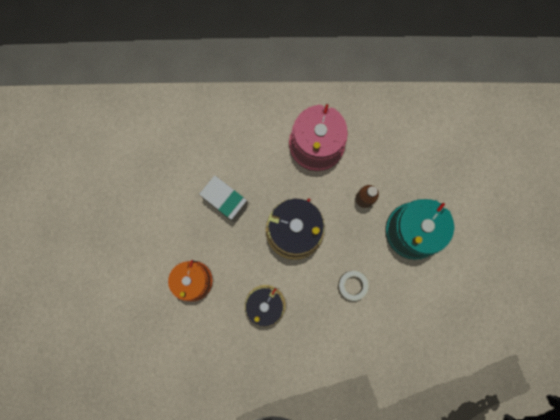

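The top view shows the large navy/cream canister at about (296,226), with its stud near (316,231), the white line towards the notch near (274,220) and the red key near (308,201). The scene view shows it at (278,215). I'll measure these next.

Run:
```python
from h import *
d=load('t0');f=d['frame']
c=f[180:275,245:345];cv2.imwrite('pics/t0c.png',cv2.resize(c,None,fx=6,fy=6,interpolation=cv2.INTER_CUBIC))
x0,y0=245,180
h=cv2.cvtColor(c,cv2.COLOR_BGR2HSV)
def blobs(m):
    n,l,s,ce=cv2.connectedComponentsWithStats(m.astype(np.uint8)); return [(s[i,4],ce[i]+[x0,y0]) for i in range(1,n) if s[i,4]>5]
H,S,V=h[...,0],h[...,1],h[...,2]
for nm,m,z in [('yellow',(H>18)&(H<32)&(S>170)&(V>100),.134),('white',(S<40)&(V>150),.115),('red',((H<8)|(H>172))&(S>120)&(V>60),.0985),('navy',(V<65),.109)]:
    for a,p in blobs(m): print(nm,a,p,onz(d,[p],z)[0].round(4))
```

```text
yellow 38 [315.31578947 230.18421053] [ 0.5444 -0.1001  0.134 ]
white 95 [295.96842105 224.92631579] [ 0.5585 -0.0585  0.115 ]
red 6 [308.16666667 199.83333333] [ 0.6181 -0.0878  0.0985]
navy 1924 [296.05977131 226.12422037] [ 0.5565 -0.0589  0.109 ]
```

View pics/t0c.png

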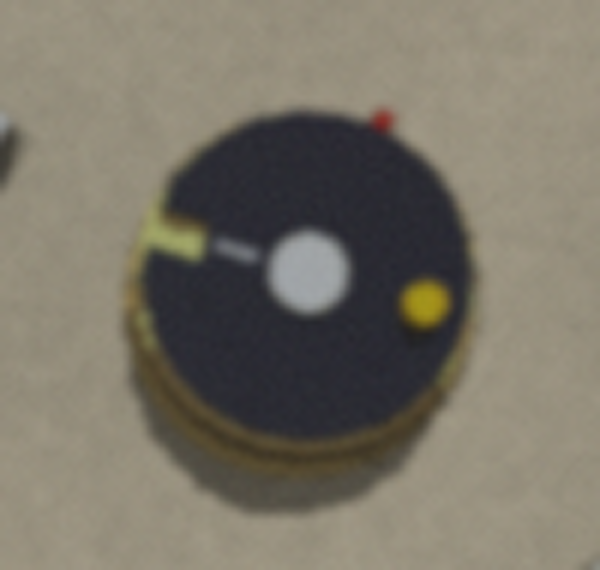

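View pics/w0.png

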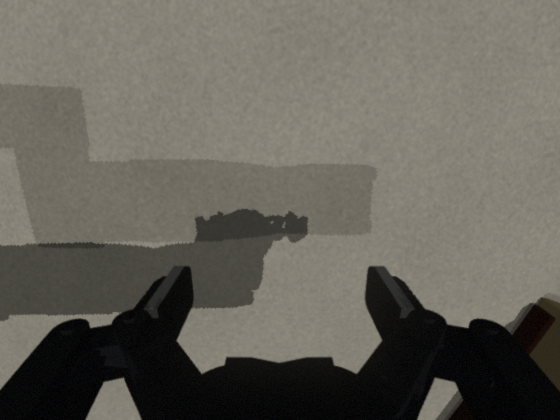

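Run:
```python
from h import *
d=load('w0');print(d['he'].round(3),d['pose'].round(3),d['mtx'][0,0])
t=load('t0')
o=onz(t,[[224,200],[242,212],[367,197],[353,286],[264,307],[190,281]],.05);print(o.round(3))
```

```text
[[ 0.     0.955  0.296  0.075]
 [ 1.    -0.     0.    -0.001]
 [ 0.     0.296 -0.955 -0.141]
 [ 0.     0.     0.     1.   ]] [[ 0.356  0.893  0.277  0.256]
 [-0.935  0.341  0.103 -0.463]
 [-0.002 -0.296  0.955  0.372]
 [ 0.     0.     0.     1.   ]] 299.551642244048
[[ 0.627  0.111  0.05 ]
 [ 0.598  0.067  0.05 ]
 [ 0.633 -0.233  0.05 ]
 [ 0.421 -0.193  0.05 ]
 [ 0.375  0.015  0.05 ]
 [ 0.435  0.189  0.05 ]]
```

Call:
drive_tool(
  plan=[
    [[45,-30,-1,0,0,0.8,0],[90,-60,-2,0,0,1.6,0],[140,-90,-3,0,0,2.4,0],[180,-118,-4,0,0,3.2,0],[225,-145,-5,0,0,4,0],[270,-172,-6,0,0,4.8,0],[315,-200,-7,0,0,5.6,0],[360,-228,-8,0,0,6.2,0],[400,-254,-9,0,0,7,0],[440,-280,-10,0,0,7.8,0]],
  ],
)

```text
clock: 1.15
ee_pos: [0.4779, -0.1176, 0.2408]
tcp_rot: [-0.016, 0.991, -0.131, 0.001]
wrist_force: [-0.8, 0.2, -0.7]
opening: 0.0003
```

Call:
drive_tool(
  plan=[
    [[0,0,0,0,0,0,0],[0,0,0,0,0,0,0],[0,0,0,0,0,0,0]],
  ],
)

```text
clock: 1.45
ee_pos: [0.4751, -0.1232, 0.2406]
tcp_rot: [-0.014, 0.991, -0.135, 0.001]
wrist_force: [-0.0, -0.5, 0.1]
opening: -0.0002
```

Run:
```python
from h import *
s=sense();print(s['ee_pos'],s['tcp_rot'],s['opening'],s['joint_pos'],s['wrist_force'])
save('wrist','w1.png')
```

```text
[ 0.47512416 -0.12323318  0.24055615] [-1.41931043e-02  9.90708625e-01 -1.35256371e-01  8.30300385e-04] -0.00024433315169222373 [-0.27228163  0.1992197  -0.19551418  1.17828337  0.02834886  3.14065155] [-0.00064472 -0.50827817  0.06357041]
```

View pics/w1.png

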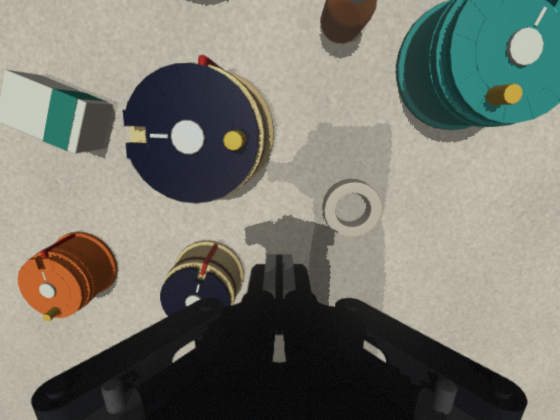

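The wrist view shows the canister lid at (192,132): cap (187,137), stud (233,141), notch (136,134), red key end (203,61). Joint 6 has reached its limit, so I'll push with the tool's +x side instead.

```bash
cat >> h.py <<'E'
def meas(fn,box,drop=0.0,up=None):
    d=load(fn);f=d['frame'];x0,y0,x1,y1=box
    c=f[y0:y1,x0:x1];h=cv2.cvtColor(c,cv2.COLOR_BGR2HSV);H,S,V=[h[...,i].astype(int) for i in range(3)]
    out={}
    for nm,m,z in [('yellow',(H>18)&(H<32)&(S>170)&(V>100),.134-drop),('white',(S<40)&(V>130),.115-drop),('red',((H<8)|(H>172))&(S>120)&(V>60),.0985)]:
        n,l,s,ce=cv2.connectedComponentsWithStats(m.astype(np.uint8))
        for i in range(1,n):
            if s[i,4]>12:
                p=ce[i]+[x0,y0]; w=onz(d,[p],z)[0]; print(nm,s[i],p.round(1),w.round(4)); out.setdefault(nm,[]).append(w)
    return d,out
def ang(a,b): return np.degrees(np.arctan2(b[1]-a[1],b[0]-a[0]))
E
python3 - <<'E'
from h import *
d,o=meas('w1',(100,40,290,220))
c=o['white'][0] 
for k in o:
    for w in o[k]: print(k,np.hypot(*(w-c)[:2]).round(4),ang(c,w).round(1))
w=onz(d,[[136,134.5],[203,60],[159,135.5]],.109);print([(ang(c,x).round(1)) for x in w])
f=d['frame'][40:220,100:290];cv2.imwrite('pics/w1c.png',cv2.resize(f,None,fx=4,fy=4,interpolation=cv2.INTER_CUBIC)[:600])
E
```

```text
white [    0     0   190   180 16424] [193.9 127.1] [ 0.5629 -0.0671  0.115 ]
white [ 71  80  33  34 857] [187.  136.6] [ 0.557  -0.0584  0.115 ]
white [50 94 18  4 65] [158.6 135.4] [ 0.565 -0.034  0.115]
red [98 15 11 11 90] [202.6  60.1] [ 0.6157 -0.0888  0.0985]
white 0.0 0.0
white 0.0105 124.3
white 0.0331 86.4
red 0.057 -22.3
[np.float64(80.6), np.float64(-25.8), np.float64(86.2)]
```

View pics/w1c.png

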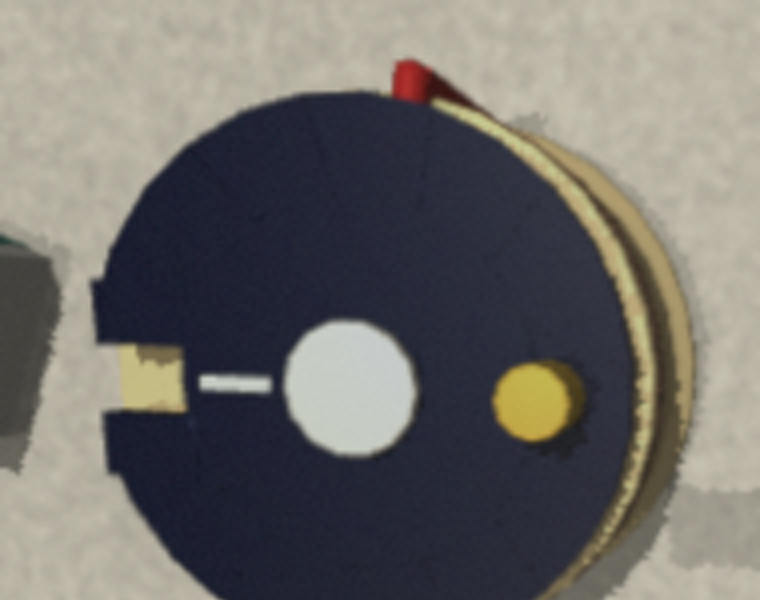

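Run:
```python
from h import *
d=load('w1');c=onz(d,[[187,136.6]],.115)[0]
s=onz(d,[[233.2,140.7]],.134)[0];print('stud',s,ang(c,s),np.hypot(*(s-c)[:2]))
n=onz(d,[[100+151/4,40+378/4],[158.6,135.4],[100+95/4,40+343/4],[100+105/4,40+412/4]],.109);print([ang(c,x) for x in n])
k=onz(d,[[100+410/4,40+66/4]],.0985)[0];k2=onz(d,[[100+408/4,40+98/4]],.0985)[0];print('key',ang(c,k),np.hypot(*(k-c)[:2]),ang(c,k2),np.hypot(*(k2-c)[:2]))
```

```text
stud [ 0.54270883 -0.1002935   0.134     ] -108.77447269374163 0.04428733118052831
[np.float64(72.02536745982829), np.float64(72.43674805571186), np.float64(65.02536574663624), np.float64(79.67314340055553)]
key -26.95115140120265 0.06903735071057081 -27.37874377429449 0.06249453537748319
```

Call:
drive_tool(
  plan=[
    [[9,-4,0,0,0,-1.7,0],[18,-8,0,0,0,-3.4,0],[27,-12,0,0,0,-5.1,0],[36,-16,0,0,0,-6.8,0],[45,-20,0,0,0,-8.5,0],[54,-24,0,0,0,-10.2,0],[63,-28,0,0,0,-11.9,0],[72,-32,0,0,0,-13.6,0],[81,-36,0,0,0,-15.3,0],[89,-39,0,0,0,-17,0]],
  ],
)

```text
clock: 2.5
ee_pos: [0.572, -0.1099, 0.242]
tcp_rot: [-0.01, 0.82, 0.572, 0.011]
wrist_force: [-0.2, -0.6, -0.8]
opening: -0.0001
```

Call:
drive_tool(
  plan=[
    [[0,0,0,0,0,-1.7,0],[0,0,0,0,0,-3.4,0],[0,0,0,0,0,-5.1,0],[0,0,0,0,0,-6.8,0],[0,0,0,0,0,-8.5,0],[0,0,0,0,0,-10.2,0],[0,0,0,0,0,-11.9,0],[0,0,0,0,0,-13.6,0],[0,0,0,0,0,-15.3,0],[0,0,0,0,0,-17,0]],
  ],
)

```text
clock: 3.5
ee_pos: [0.5715, -0.11, 0.242]
tcp_rot: [0.0, 0.218, 0.976, 0.014]
wrist_force: [-0.4, -0.0, 0.2]
opening: 0.0003
```

Call:
drive_tool(
  plan=[
    [[0,0,0,0,0,0,0],[0,0,0,0,0,0,0]],
  ],
)

```text
clock: 3.7
ee_pos: [0.572, -0.1096, 0.242]
tcp_rot: [0.0, 0.223, 0.975, 0.014]
wrist_force: [0.2, -0.4, 0.3]
opening: 0.0004
```

```bash
cat >> h.py <<'E'
from scipy.spatial.transform import Rotation as R
def rel(p_t,xang,tilt=0):
    s=sense(); q=s['tcp_rot']; R0=R.from_quat([q[1],q[2],q[3],q[0]]); a=np.radians(xang)
    Rt=R.from_matrix(np.array([[np.cos(a),np.sin(a),0],[np.sin(a),-np.cos(a),0],[0,0,-1.]]))
    sh=R0.inv().apply(np.array(p_t)-s['ee_pos'])*1000; rv=np.degrees((R0.inv()*Rt).as_rotvec())/5
    return np.r_[sh,rv]
def st():
    s=sense(); q=s['tcp_rot']; M=R.from_quat([q[1],q[2],q[3],q[0]]).as_matrix()
    print(s['clock'],s['ee_pos'].round(4),'xang',np.degrees(np.arctan2(M[1,0],M[0,0])).round(2),'z',M[:,2].round(4),'F',s['wrist_force'].round(2),'j',s['joint_pos'].round(2))
E
python3 - <<'E'
from h import *
st();print(rel([.5715,-.1096,.12],161.5).round(2))
E
```

```text
3.7 [ 0.572  -0.1096  0.242 ] xang 154.29 z [ 0.0069  0.0279 -0.9996] F [ 0.21 -0.35  0.26] j [-0.21  0.35  0.03  1.24  0.03  0.24]
[-3.10e-01 -3.66e+00  1.22e+02  3.30e-01 -5.00e-02 -1.44e+00]
```

Call:
drive_tool(
  plan=[
    [[0,-1,20,0.1,0,-0.5,0],[0,-2,45,0.2,0,-1,0],[0,-3,70,0.3,0,-1.4,0],[0,-4,90,0.33,-0.05,-1.44,0],[0,-4,105,0.33,-0.05,-1.44,0],[0,-4,114,0.33,-0.05,-1.44,0],[0,-4,119,0.33,-0.05,-1.44,0],[0,-4,122,0.33,-0.05,-1.44,0],[0,-4,122,0.33,-0.05,-1.44,0]],
  ],
)

```text
clock: 4.6
ee_pos: [0.572, -0.1091, 0.1201]
tcp_rot: [0.0, 0.159, 0.987, -0.0]
wrist_force: [0.7, -0.1, 0.2]
opening: -0.0001
```

Run:
```python
from h import *
st();print(rel([.5715,-.1096,.12],161.5).round(2))
save('wrist','w2.png');save('scene','s2.png')
f=load('s2')['frame'][140:280,200:350];cv2.imwrite('pics/s2c.png',cv2.resize(f,None,fx=4,fy=4))
```

```text
4.6 [ 0.572  -0.1091  0.1201] xang 161.71 z [ 9.e-04 -4.e-04 -1.e+00] F [ 0.69 -0.05  0.18] j [-0.19  0.42 -0.2   0.95 -0.    0.13]
[ 0.3  -0.65  0.14 -0.    0.01  0.04]
```

View pics/w2.png

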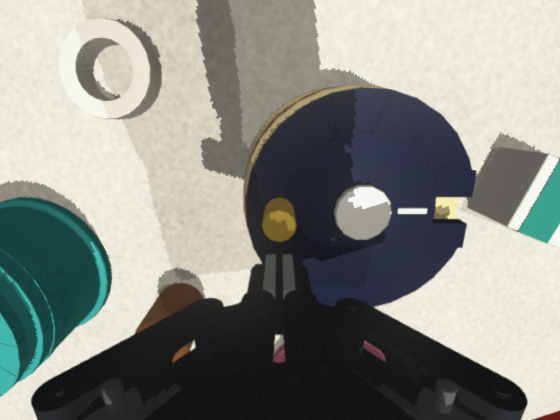

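View pics/s2c.png

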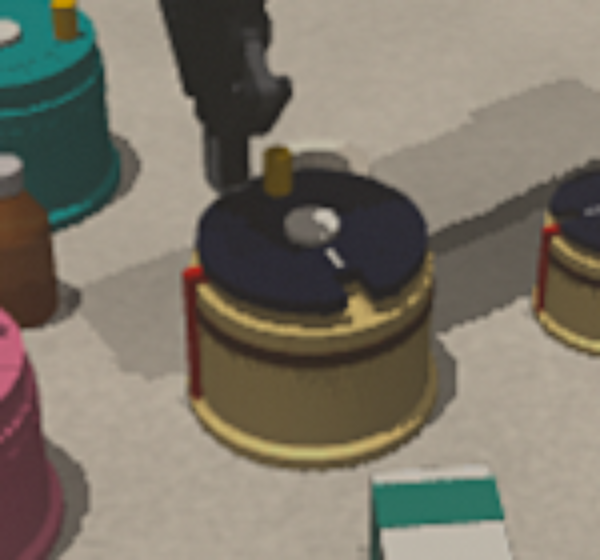

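The wrist view shows the shut fingertips at (278,265), directly behind the stud at (279,220) and clear of the cap. I'll close up to the stud slowly.

Call:
drive_tool(
  plan=[
    [[3,-0.5,0,0,0,0,0],[6,-0.5,0,0,0,0,0],[8,-0.5,0,0,0,0,0],[9,-0.5,0,0,0,0,0],[10,-0.5,0,0,0,0,0],[11,-0.5,0,0,0,0,0],[12,-0.5,0,0,0,0,0],[12,-0.5,0,0,0,0,0]],
  ],
)

```text
clock: 5.5
ee_pos: [0.5606, -0.106, 0.12]
tcp_rot: [0.001, 0.159, 0.987, -0.0]
wrist_force: [0.7, -1.1, -0.2]
opening: -0.0003
```

```bash
cat > arc.py <<'E'
from h import *
st()
s=sense(); C=np.array([.557,-.0584])
q=s['tcp_rot'];M=R.from_quat([q[1],q[2],q[3],q[0]]).as_matrix()
A=(M.T@np.r_[C-s['ee_pos'][:2],0])[:2]*1000;print('axis in tool',A)
b=A[0]
for th in (3,6,9,12,15,18,21,24,27,30):
    c,sn=np.cos(np.radians(th)),np.sin(np.radians(th)); v=np.array([[c,-sn],[sn,c]])@[-19,-44]
    print(th,(A+v).round(1),round(th/5,2))
E
python3 arc.py
```

```text
5.5 [ 0.5606 -0.106   0.12  ] xang 161.74 z [ 1.3e-03 -9.0e-04 -1.0e+00] F [ 0.67 -1.11 -0.24] j [-0.19  0.4  -0.23  0.94 -0.    0.13]
axis in tool [18.32962315 44.02603386]
3 [ 1.7 -0.9] 0.6
6 [ 4.  -1.7] 1.2
9 [ 6.4 -2.4] 1.8
12 [ 8.9 -3. ] 2.4
15 [11.4 -3.4] 3.0
18 [13.9 -3.7] 3.6
21 [16.4 -3.9] 4.2
24 [18.9 -3.9] 4.8
27 [21.4 -3.8] 5.4
30 [23.9 -3.6] 6.0
```

Call:
drive_tool(
  plan=[
    [[2,-1,0,0,0,0.6,0],[4,-1.7,0,0,0,1.2,0],[6.5,-2.4,0,0,0,1.8,0],[9,-3,0,0,0,2.4,0],[11.4,-3.4,0,0,0,3,0],[14,-3.7,0,0,0,3.6,0],[16.4,-3.9,0,0,0,4.2,0],[19,-3.9,0,0,0,4.8,0],[21.4,-3.8,0,0,0,5.4,0],[24,-3.6,0,0,0,6,0]],
  ],
)

```text
clock: 6.5
ee_pos: [0.5368, -0.1016, 0.12]
tcp_rot: [0.001, 0.41, 0.912, 0.0]
wrist_force: [1.6, -1.1, -0.8]
opening: 0.0001
```

```bash
python3 arc.py
python3 - <<'E'
from h import *
save('wrist','w3.png')
E
```

```text
6.5 [ 0.5368 -0.1016  0.12  ] xang 131.62 z [ 1.5e-03 -2.0e-04 -1.0e+00] F [ 1.62 -1.13 -0.78] j [-0.19  0.37 -0.29  0.92  0.    0.66]
axis in tool [18.86319111 43.77030579]
3 [ 2.2 -1.2] 0.6
6 [ 4.6 -2. ] 1.2
9 [ 7.  -2.7] 1.8
12 [ 9.4 -3.2] 2.4
15 [11.9 -3.6] 3.0
18 [14.4 -3.9] 3.6
21 [16.9 -4.1] 4.2
24 [19.4 -4.2] 4.8
27 [21.9 -4.1] 5.4
30 [24.4 -3.8] 6.0
```

View pics/w3.png

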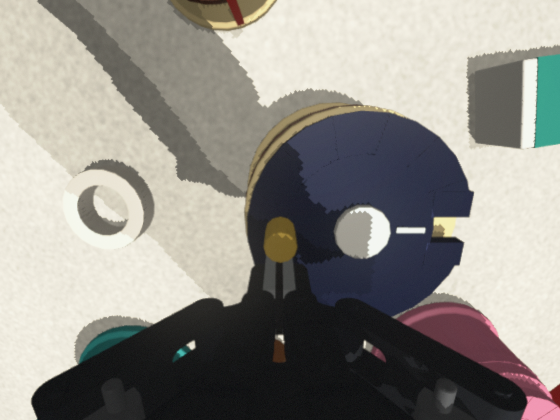

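The lid is turning with the tool. The stud at (280,240) touches the tips and the force is about 2 N, so I'll continue.

Call:
drive_tool(
  plan=[
    [[2.2,-1.2,0,0,0,0.6,0],[4.6,-2,0,0,0,1.2,0],[7,-2.7,0,0,0,1.8,0],[9.4,-3.2,0,0,0,2.4,0],[12,-3.6,0,0,0,3,0],[14.4,-3.9,0,0,0,3.6,0],[17,-4,0,0,0,4.2,0],[19.4,-4,0,0,0,4.8,0],[22,-4,0,0,0,5.4,0],[24.4,-3.8,0,0,0,6,0]],
  ],
)

```text
clock: 7.55
ee_pos: [0.5176, -0.0862, 0.1201]
tcp_rot: [0.001, 0.632, 0.775, 0.0]
wrist_force: [2.2, -0.4, 0.7]
opening: -0.0
```

```bash
python3 arc.py
python3 - <<'E'
from h import *
save('wrist','w4.png')
E
```

```text
7.55 [ 0.5176 -0.0862  0.1201] xang 101.66 z [ 1.3e-03 -9.0e-04 -1.0e+00] F [ 2.19 -0.36  0.66] j [-0.16  0.33 -0.34  0.9  -0.    1.2 ]
axis in tool [19.23913749 44.17522503]
3 [ 2.6 -0.8] 0.6
6 [ 4.9 -1.6] 1.2
9 [ 7.4 -2.3] 1.8
12 [ 9.8 -2.8] 2.4
15 [12.3 -3.2] 3.0
18 [14.8 -3.5] 3.6
21 [17.3 -3.7] 4.2
24 [19.8 -3.7] 4.8
27 [22.3 -3.7] 5.4
30 [24.8 -3.4] 6.0
```

View pics/w4.png

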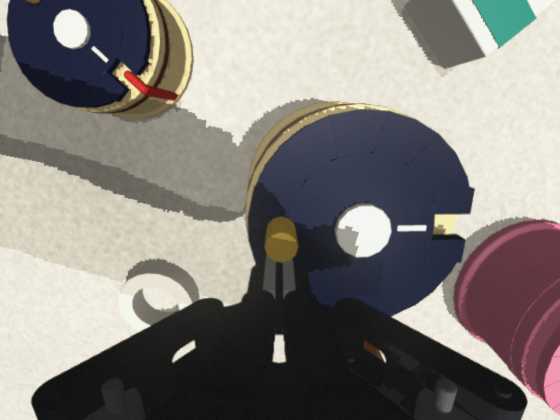

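Call:
drive_tool(
  plan=[
    [[2.5,-0.8,0,0,0,0.6,0],[5,-1.6,0,0,0,1.2,0],[7.4,-2.3,0,0,0,1.8,0],[9.8,-2.8,0,0,0,2.4,0],[12.3,-3.2,0,0,0,3,0],[14.8,-3.5,0,0,0,3.6,0],[17.3,-3.7,0,0,0,4.2,0],[19.8,-3.7,0,0,0,4.8,0],[22.3,-3.7,0,0,0,5.4,0],[24.8,-3.4,0,0,0,6,0]],
  ],
)

```text
clock: 8.6
ee_pos: [0.5086, -0.0627, 0.12]
tcp_rot: [0.001, 0.811, 0.586, -0.0]
wrist_force: [0.3, -1.4, 1.6]
opening: -0.0004
```

```bash
python3 arc.py
python3 - <<'E'
from h import *
save('wrist','w5.png');save('top','t5.png')
d,o=meas('t5',(245,180,345,275))
d,o=meas('w5',(240,100,500,330))
E
```

```text
8.6 [ 0.5086 -0.0627  0.12  ] xang 71.7 z [ 0.     -0.0013 -1.    ] F [ 0.27 -1.45  1.64] j [-0.12  0.31 -0.37  0.89 -0.    1.77]
axis in tool [19.2541677  44.57741108]
3 [ 2.6 -0.4] 0.6
6 [ 5.  -1.2] 1.2
9 [ 7.4 -1.9] 1.8
12 [ 9.8 -2.4] 2.4
15 [12.3 -2.8] 3.0
18 [14.8 -3.1] 3.6
21 [17.3 -3.3] 4.2
24 [19.8 -3.3] 4.8
27 [22.3 -3.3] 5.4
30 [24.8 -3. ] 6.0
white [ 0 16  4  6 14] [246.1 198.6] [0.6189 0.0533 0.115 ]
white [    0     0   260   230 14027] [429.  190.9] [ 0.5933 -0.0462  0.115 ]
white [  96  104   56   53 2252] [364.1 229.9] [ 0.5567 -0.0562  0.115 ]
white [158 124  29   7 179] [411.6 226.6] [ 0.5811 -0.0625  0.115 ]
white [  0 138  16  64 617] [245.3 265.8] [ 0.4906 -0.0562  0.115 ]
red [194 123  35  16 308] [451.4 229.4] [ 0.6093 -0.0799  0.0985]
```

View pics/w5.png

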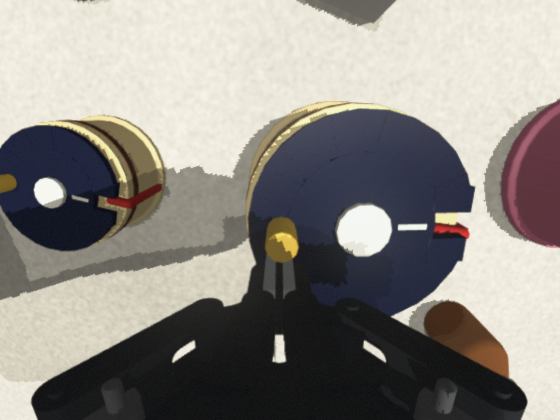

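Run:
```python
from h import *
f=load('w5')['frame'][190:290,380:500];cv2.imwrite('pics/w5c.png',cv2.resize(f,None,fx=6,fy=6,interpolation=cv2.INTER_CUBIC))
```

```text
(no output)
```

View pics/w5c.png

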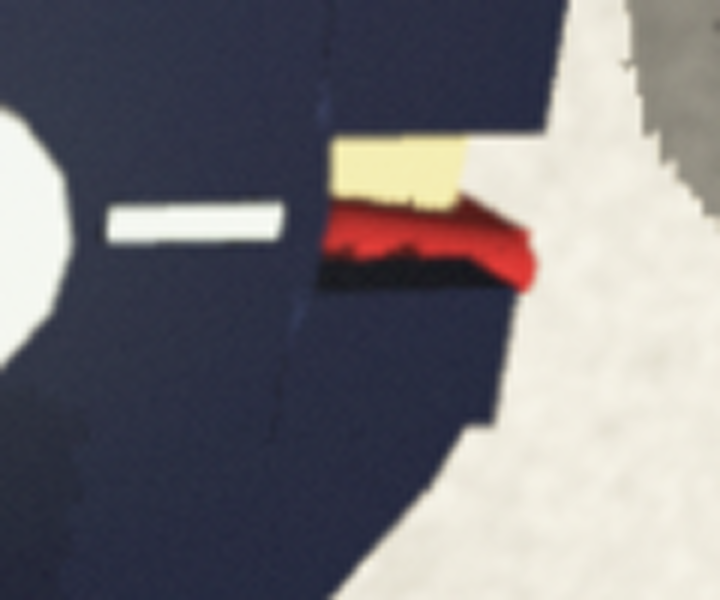

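Run:
```python
from h import *
d=load('w5');c=onz(d,[[364.1,229.9]],.115)[0]
P=lambda x,y:[380+x/6,190+y/6]
n=onz(d,[P(330,134),P(320,290),P(545,132),P(517,290),P(110,224),P(282,220)],.109)
print(c,[ang(c,x).round(1) for x in n]); print('notch mid',ang(c,(n[0]+n[1])/2),ang(c,(n[2]+n[3])/2),'line',ang(n[4],n[5]),np.linalg.norm(n[0]-n[1]))
for z in (.0985,.097):
    k=onz(d,[P(532,262),P(525,240)],z);print('key end',[(ang(c,x),np.hypot(*(x-c)[:2])) for x in k])
print('key top edge inner', [ang(c,x) for x in onz(d,[P(330,205),P(460,210)],.096)])
```

```text
[ 0.55671763 -0.05625619  0.115     ] [np.float64(-7.3), np.float64(-28.4), np.float64(-10.7), np.float64(-25.3), np.float64(-20.5), np.float64(-19.0)]
notch mid -17.994547686594213 -18.057748670996805 line -17.060359270335713 0.015183270596513764
key end [(np.float64(-25.56673479518952), np.float64(0.06916898040583694)), (np.float64(-23.734481250575755), np.float64(0.0677276289635413))]
key end [(np.float64(-25.93059053577186), np.float64(0.07028008324241536)), (np.float64(-24.118484049755367), np.float64(0.06881106279601487))]
key top edge inner [np.float64(-22.537226689004275), np.float64(-22.131453708145948)]
```

Call:
drive_tool(
  plan=[
    [[1.3,-0.5,0,0,0,0.3,0],[2.6,-1,0,0,0,0.6,0],[3.9,-1.4,0,0,0,1,0],[5.2,-1.8,0,0,0,1.3,0],[6.2,-2.1,0,0,0,1.55,0],[6.7,-2.3,0,0,0,1.7,0],[6.7,-2.3,0,0,0,1.7,0]],
  ],
)

```text
clock: 9.4
ee_pos: [0.5086, -0.0551, 0.1198]
tcp_rot: [0.0, 0.852, 0.524, 0.0]
wrist_force: [-1.0, -1.3, 1.7]
opening: 0.0
```

Run:
```python
from h import *
st();save('wrist','w6.png')
f=load('w6')['frame'][190:290,380:500];cv2.imwrite('pics/w6c.png',cv2.resize(f,None,fx=6,fy=6,interpolation=cv2.INTER_CUBIC))
d,o=meas('w6',(240,100,500,330))
```

```text
9.4 [ 0.5086 -0.0551  0.1198] xang 63.24 z [ 1.e-04 -1.e-04 -1.e+00] F [-1.02 -1.34  1.71] j [-0.11  0.31 -0.37  0.89 -0.    1.93]
white [    0     0   260   230 13208] [422.8 183.4] [ 0.5929 -0.0462  0.115 ]
white [  97  105   56   52 2265] [364.2 230.6] [ 0.5569 -0.0563  0.115 ]
white [158 125  30   7 182] [411.7 227.7] [ 0.58   -0.0661  0.115 ]
white [  0 147  16  55 513] [245.5 269.7] [ 0.4907 -0.0482  0.115 ]
red [195 114  39  12 428] [453.3 219.3] [ 0.6083 -0.0814  0.0985]
```

View pics/w6c.png

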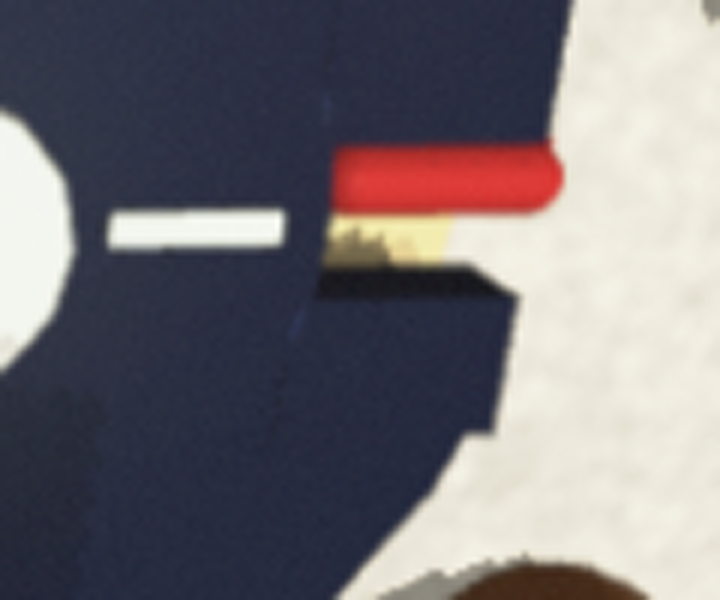

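Run:
```python
from h import *
d=load('w6');c=onz(d,[[364.2,230.6]],.115)[0]
P=lambda x,y:[380+x/6,190+y/6]
n=onz(d,[P(332,145),P(318,298),P(548,142),P(517,296),P(110,231),P(284,227)],.109)
print(c,'notch mid',ang(c,(n[0]+n[1])/2),ang(c,(n[2]+n[3])/2),'line',ang(n[4],n[5]),'w',np.linalg.norm(n[0]-n[1]))
k=onz(d,[P(340,180),P(450,179),P(563,180),P(450,147),P(450,213)],.0985);print('key',[(ang(c,x).round(1),np.hypot(*(x-c)[:2]).round(4)) for x in k],'axisdir',ang(k[0],k[2]))
# lateral offset of notch mid and key relative to line through n mids
u=(n[2]+n[3]-n[0]-n[1])[:2];u/=np.linalg.norm(u);p=np.array([-u[1],u[0]])
m=(n[0]+n[1])[:2]/2
print('lateral key vs notch mm',[((x[:2]-m)@p*1000).round(2) for x in k], 'cap',((c[:2]-m)@p*1000), 'notch dir',np.degrees(np.arctan2(u[1],u[0])))
print('cam',d['pose'][:3,3])
```

```text
[ 0.55689081 -0.05623826  0.115     ] notch mid -27.18674973030455 -26.875348509012806 line -25.541913094367516 w 0.014883100747112604
key [(np.float64(-26.4), np.float64(0.0472)), (np.float64(-26.4), np.float64(0.0583)), (np.float64(-26.6), np.float64(0.0699)), (np.float64(-23.2), np.float64(0.0579)), (np.float64(-29.8), np.float64(0.0591))] axisdir -26.849286872300695
lateral key vs notch mm [np.float64(0.52), np.float64(0.51), np.float64(0.28), np.float64(3.78), np.float64(-3.01)] cap 0.6717754159131217 notch dir -26.23760064506539
cam [0.54163052 0.01268449 0.26113025]
```

Measured lateral offset between notch and key is about 0.5 mm, so they're aligned. I'll back away from the stud, then lift.

Call:
drive_tool(
  plan=[
    [[-4,0,0,0,0,0,0],[-9,0,0,0,0,0,0],[-15,0,0,0,0,0,0],[-15,0,-20,0,0,0,0],[-15,0,-45,0,0,0,0],[-15,0,-70,0,0,0,0],[-15,0,-70,0,0,0,0]],
  ],
)

```text
clock: 10.15
ee_pos: [0.5042, -0.0693, 0.1931]
tcp_rot: [0.002, 0.852, 0.524, 0.003]
wrist_force: [1.2, -0.9, 0.2]
opening: 0.0003
```

Run:
```python
from h import *
st();save('wrist','w7.png');save('top','t7.png')
f=load('t7')['frame'][180:275,245:345];cv2.imwrite('pics/t7c.png',cv2.resize(f,None,fx=6,fy=6,interpolation=cv2.INTER_CUBIC))
print(rel([.557,-.0575,.16],153).round(2))
```

```text
10.15 [ 0.5042 -0.0693  0.1931] xang 63.22 z [ 0.007 -0.001 -1.   ] F [ 1.22 -0.9   0.23] j [-0.14  0.25 -0.26  1.06 -0.    1.9 ]
[ 3.486e+01  4.376e+01  3.013e+01  2.000e-02  1.000e-02 -1.796e+01]
```

View pics/w7.png

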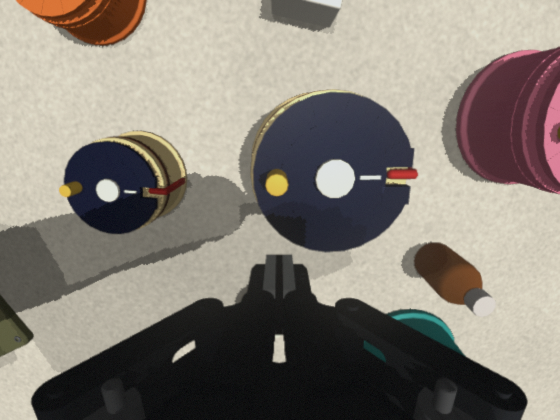

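View pics/t7c.png

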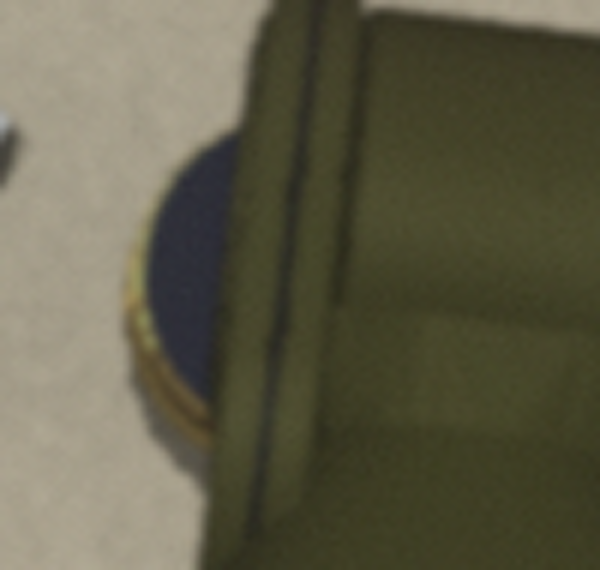

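The wrist view at (400,175) shows the red key lying inside the notch; the top view is blocked by the arm. I'll check the alignment again from this wider view.

Run:
```python
from h import *
d,o=meas('w7',(250,90,430,250))
f=d['frame'][150:205,350:430];cv2.imwrite('pics/w7c.png',cv2.resize(f,None,fx=8,fy=8,interpolation=cv2.INTER_CUBIC))
```

```text
white [  0   0  67  41 990] [267.9 101.6] [0.537  0.0135 0.115 ]
white [  96    0   84  160 5204] [407.9 168.5] [ 0.6087 -0.0745  0.115 ]
white [  66   70   39   38 1175] [334.9 178.4] [ 0.5567 -0.0569  0.115 ]
white [110  85  21   5  87] [370.2 177.4] [ 0.5807 -0.0681  0.115 ]
white [   0  123   58   37 1078] [267.2 235.9] [ 0.4908 -0.0747  0.115 ]
red [137  78  31  11 277] [402.2 173.7] [ 0.6085 -0.0819  0.0985]
```

View pics/w7c.png

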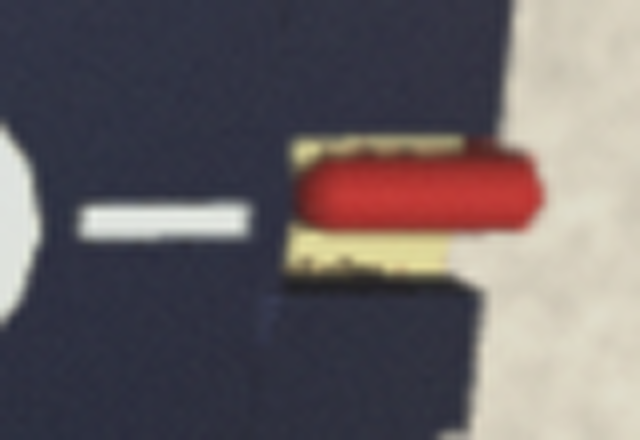

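Run:
```python
from h import *
d=load('w7');c=onz(d,[[334.9,178.4]],.115)[0]
P=lambda x,y:[350+x/8,150+y/8]
n=onz(d,[P(295,135),P(283,293),P(498,138),P(480,292)],.109);m=(n[0]+n[1])[:2]/2
k=onz(d,[P(320,192),P(430,192),P(540,195)],.0985)
a=np.radians(-26.8);p=np.array([-np.sin(a),np.cos(a)])
print('notch',ang(c,(n[0]+n[1])/2),ang(c,(n[2]+n[3])/2),'key',[ang(c,x) for x in k],'lat',[((x[:2]-m)@p*1e3).round(2) for x in k])
st();print(rel([.557,-.0575,.16],153).round(2))
```

```text
notch -26.47630849472375 -26.574908851038714 key [np.float64(-25.983657310949596), np.float64(-26.079442642546876), np.float64(-26.38661746094423)] lat [np.float64(0.45), np.float64(0.51), np.float64(0.28)]
10.25 [ 0.5022 -0.0689  0.19  ] xang 63.22 z [ 1.6e-03 -3.0e-04 -1.0e+00] F [-0.48  0.03  0.26] j [-0.14  0.25 -0.26  1.06 -0.    1.9 ]
[ 3.486e+01  4.376e+01  3.013e+01  2.000e-02  1.000e-02 -1.796e+01]
```

Call:
drive_tool(
  plan=[
    [[4,5,0,0,0,-1.7,0],[9,11,0,0,0,-3.4,0],[14,17,0,0,0,-5.1,0],[19,24,0,0,0,-6.8,0],[24,30,0,0,0,-8.5,0],[29,37,5,0,0,-10.2,0],[33,42,10,0,0,-11.9,0],[35,44,15,0,0,-13.6,0],[35,44,20,0,0,-15.3,0],[35,44,25,0,0,-17,0]],
  ],
)

```text
clock: 11.25
ee_pos: [0.5558, -0.0571, 0.1627]
tcp_rot: [-0.001, 0.271, 0.963, -0.0]
wrist_force: [0.8, 1.1, 1.2]
opening: 0.0004
```

Call:
drive_tool(
  plan=[
    [[0,0,3,0,0,-1,0],[0,0,5,0,0,-1,0],[0,0,5,0,0,-1,0]],
  ],
)

```text
clock: 11.55
ee_pos: [0.556, -0.0571, 0.1584]
tcp_rot: [-0.001, 0.232, 0.973, -0.0]
wrist_force: [0.7, 0.6, 1.1]
opening: -0.0004
```

Run:
```python
from h import *
st();save('wrist','w8.png')
print(rel([.557,-.0575,.117],153).round(2))
```

```text
11.55 [ 0.556  -0.0571  0.1584] xang 153.13 z [-0.0023  0.     -1.    ] F [0.73 0.65 1.12] j [-0.1   0.36 -0.19  1.02 -0.    0.37]
[-7.700e-01  4.000e-02  4.193e+01 -1.000e-02 -1.000e-02  3.000e-02]
```

View pics/w8.png

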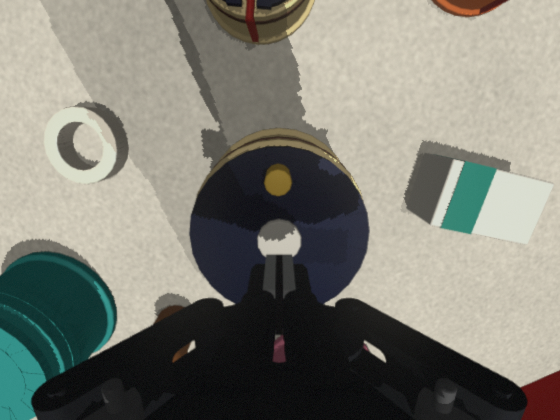

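Call:
drive_tool(
  plan=[
    [[-1,0,10,0,0,0,0],[-1,0,22,0,0,0,0],[-1,0,32,0,0,0,0],[-1,0,38,0,0,0,0],[-1,0,40,0,0,0,0],[-1,0,42,0,0,0,0],[-1,0,42,0,0,0,0]],
  ],
)

```text
clock: 12.3
ee_pos: [0.558, -0.0576, 0.1178]
tcp_rot: [0.0, 0.231, 0.973, -0.0]
wrist_force: [-0.2, -0.2, -0.6]
opening: 0.0
```

Call:
drive_tool(
  plan=[
    [[0,0,1,0,0,0,0],[0,0,2,0,0,0,0],[0,0,3,0,0,0,0],[0,0,3.5,0,0,0,0]],
  ],
)

```text
clock: 12.7
ee_pos: [0.5582, -0.0576, 0.1149]
tcp_rot: [0.001, 0.231, 0.973, -0.0]
wrist_force: [-1.5, 0.4, 6.2]
opening: 0.0
```

Call:
drive_tool(
  plan=[
    [[0,0,1,0,0,0,0],[0,0,2,0,0,0,0],[0,0,3,0,0,0,0],[0,0,4,0,0,0,0]],
  ],
)

```text
clock: 13.1
ee_pos: [0.5582, -0.0576, 0.1112]
tcp_rot: [0.001, 0.231, 0.973, -0.0]
wrist_force: [-1.5, -0.3, 6.2]
opening: 0.0
```

The lid is past the 1.5 mm blocking depth at 6 N, so it's going down freely.

Call:
drive_tool(
  plan=[
    [[0,0,1,0,0,0,0],[0,0,2,0,0,0,0],[0,0,3,0,0,0,0],[0,0,4,0,0,0,0]],
  ],
)

```text
clock: 13.5
ee_pos: [0.5582, -0.0576, 0.1072]
tcp_rot: [0.001, 0.231, 0.973, -0.0]
wrist_force: [-1.4, 0.6, 5.1]
opening: -0.0001
```

Call:
drive_tool(
  plan=[
    [[0,0,0.6,0,0,0,0],[0,0,1.2,0,0,0,0]],
  ],
)

```text
clock: 13.7
ee_pos: [0.5582, -0.0577, 0.106]
tcp_rot: [0.001, 0.231, 0.973, -0.0]
wrist_force: [-2.0, 0.7, 5.6]
opening: -0.0002
```

Call:
drive_tool(
  plan=[
    [[0,0,0.5,0,0,0,0],[0,0,1,0,0,0,0]],
  ],
)

```text
clock: 13.9
ee_pos: [0.5582, -0.0576, 0.105]
tcp_rot: [0.001, 0.231, 0.973, -0.0]
wrist_force: [-1.2, 0.7, 6.8]
opening: -0.0002
```

Call:
drive_tool(
  plan=[
    [[0,0,0.4,0,0,0,0],[0,0,0.4,0,0,0,0]],
  ],
)

```text
clock: 14.1
ee_pos: [0.5582, -0.0576, 0.105]
tcp_rot: [0.001, 0.231, 0.973, 0.0]
wrist_force: [-1.8, -0.5, 7.1]
opening: 0.0001
```

Call:
drive_tool(
  plan=[
    [[0,0,0.5,0,0,0,0],[0,0,0.5,0,0,0,0]],
  ],
)

```text
clock: 14.3
ee_pos: [0.5582, -0.0576, 0.105]
tcp_rot: [0.001, 0.231, 0.973, 0.0]
wrist_force: [-3.1, 0.4, 10.7]
opening: -0.0006
```

Call:
drive_tool(
  plan=[
    [[0,0,0.5,0,0,0,0],[0,0,0.5,0,0,0,0]],
  ],
)

```text
clock: 14.5
ee_pos: [0.5582, -0.0576, 0.1049]
tcp_rot: [0.001, 0.231, 0.973, 0.0]
wrist_force: [-4.1, 0.3, 12.9]
opening: 0.0001
```

The tip has stopped at z = 0.105 and the force is rising with no further travel, so the lid is fully home. I'll lift off and check.

Call:
drive_tool(
  plan=[
    [[0,0,-3,0,0,0,0],[0,0,-10,0,0,0,0],[0,0,-25,0,0,0,0],[0,0,-50,0,0,0,0],[-25,0,-80,0,0,0,0],[-60,0,-100,0,0,0,0],[-90,0,-100,0,0,0,0],[-90,0,-100,0,0,0,0]],
  ],
)

```text
clock: 15.3
ee_pos: [0.6421, -0.0999, 0.203]
tcp_rot: [0.002, 0.232, 0.973, -0.0]
wrist_force: [-1.1, 0.3, -0.8]
opening: -0.0001
```

Run:
```python
from h import *
st();save('wrist','w9.png');save('scene','s9.png');save('top','t9.png')
f=load('s9')['frame'][140:280,200:350];cv2.imwrite('pics/s9c.png',cv2.resize(f,None,fx=4,fy=4))
```

```text
15.3 [ 0.6421 -0.0999  0.203 ] xang 153.16 z [ 0.0045 -0.0014 -1.    ] F [-1.05  0.3  -0.8 ] j [-0.15  0.49  0.13  1.22 -0.    0.31]
```

View pics/w9.png

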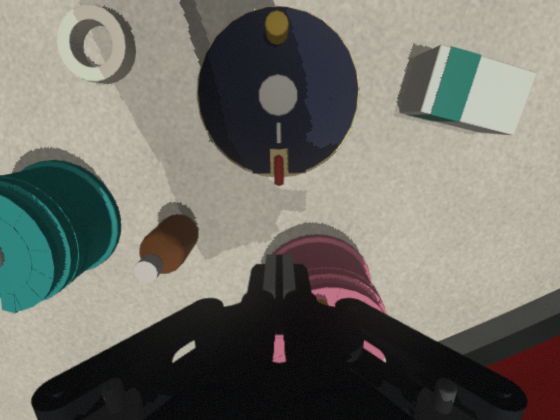

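View pics/s9c.png

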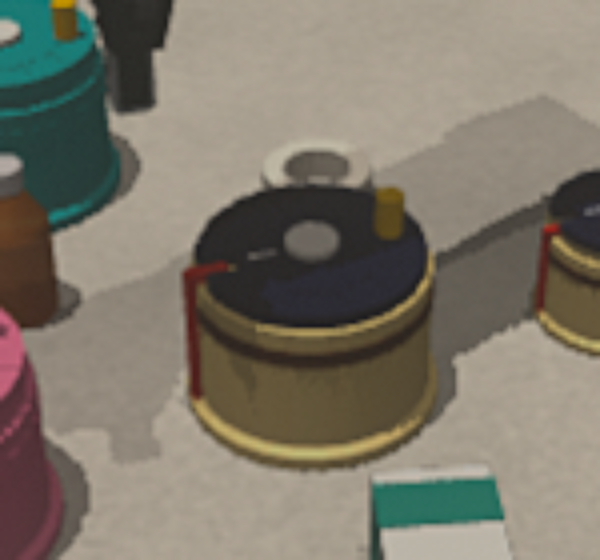

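View pics/t9.png

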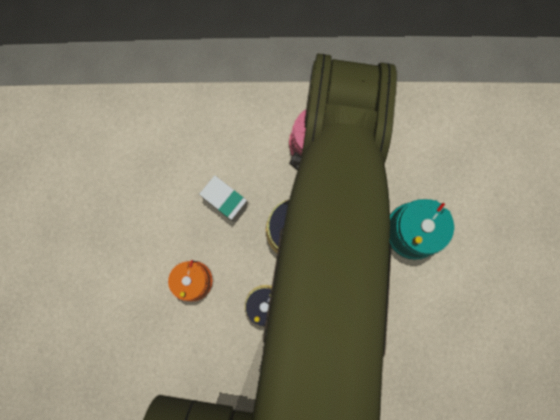

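The wrist view shows the key (279,170) inside the notch in line with the white line. The scene crop shows the lid flush on the rim with the key standing in the notch at (210,270). The bystanders have not moved, and the robot is clear of everything.

```bash
python3 -c "
from bench import *
print(finish_job())"
```

```text
the job is handed in; nothing more can be done
None
```

I turned the lid about 99° clockwise by pushing the yellow stud with the shut fingertips, then pressed it fully home at the white cap. I gripped nothing. The job was handed in at about 15.5 s of the 72 s allowed, with no verdict reported.

- **Turning:** the force readings taken while pushing were about 1–3 N. Two wrist pictures put the notch within about 0.5 mm of the key.
- **Pressing:** the lid went down at about 6 N. It stopped with the cap at 0.105 m, which is the full 10 mm of travel. The highest force read was about 13 N, as I checked that it was seated.
- **Final checks:** the last pictures show the lid flush on the rim with the key in its notch, and the robot clear of everything. By eye, the carton, bottle and tape roll are where they were; I did not re-measure them.
- **Checks that fell short:** the arm blocked the top camera's view of the lid, so the final check of the fit rests on the wrist and scene views. Early on, joint 6 ran up to its range limit (3.14), so I turned the tool about half a turn and pushed with its other side.

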